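# Push a used battery through the rocker flap of a recycling caddy

## Robot

A 6-joint arm with a two-finger parallel gripper is mounted at the origin on a cart in front of the work surface, level with it; the furniture and walls round the work are solid. World frame = base frame: x ahead of the robot, y to its left, z up, the work surface at z = 0. Lengths are in m, angles in degrees, forces in N, time in s.
With the tool pointing down it reaches from about 0.375 to 0.9 m from the base axis. Payload 3.1 kg.
Tool frame: the origin (TCP) lies between the finger pads; the fingertips stand 11 mm ahead of it and the grasp point (between the pads) lies 8 mm behind it; z points along the fingers, y is the line along which they close (so a half turn about z gives the same grasp; the last joint's range is limited). The gripper opens to 87 mm and grips with 3 to 60 N. Pads are 19 mm wide; open, the fingers measure 117 mm over their backs; the gripper's body (75 mm by 190 mm) begins 51 mm behind the grasp point.
Start: joints at [60.247, 30.224, 82.088, -0, 67.689, -10.227], TCP at [0.209, 0.589, 0.234] pointing down, gripper open.
Joint ranges: [-176.69, 176.69], [-43.24, 126.21], [12.49, 139.97], [-82, 262], [0, 151.66], [-163.58, 163.58]. Speed limits (degrees/s): [159.86, 159.86, 180, 180, 180, 180].

## Interface

Orientations are given as a 3x3 rotation matrix whose columns are the frame's x, y, z axes.
In Python, from rig import bot, viewer, workorder, nets gives the robot as it stands. The module is installed in compiled form; this text tells all that it offers.
- The arm moves only by the tool move_arm, never from a script. Its argument "increments" is a list of rows, each a list of 7 numbers: the shift along the tool's x, y, z normalised to -1 to 1, where 1 is 0.3 m, then the turn, a rotation vector about the tool's x, y, z normalised to -1 to 1, where 1 is pi rad, then the opening, from 0 (shut) to 1 (fully open). In form: [[tx, ty, tz, wx, wy, wz, grip], ...]. A call has 1 to 10 rows; each row is the pose to reach, as a shift and turn from the pose commanded when the call began, along the tool's axes at that moment, turning the shorter way round; what a row does not reach only later rows make up. A row lasts 1/12 s, in which the tool goes at most 41.7 mm and 7.16 degrees, less where a joint would pass 70% of its speed; a pose out of reach is approached as far as the arm can. A call with a number of a shift or a turn outside -1 to 1 is refused whole. A call with a gripper value outside its range is refused whole. The fingers move at their own pace and stop on an object; the grip force is fixed at half the most. Time passes only in rows, so rows that repeat a pose let the fingers close. It gives the time, the measured TCP pose, the force, the opening and the grip force at its end, in the units of the state.
- bot.read_state(): the state, without advancing time (a new reading comes with each control period).
- viewer.capture(name): name is "side" or "top"; returns a dict with "image" (420x560x3 uint8, blue, green, red), "K" (3x3 intrinsics, pixels), "eye" and "orientation" of the camera in the world. Camera axes: x right, y up, looking along -z (the intrinsics and any distortion apply to the point x, -y, -z); pixel columns grow to the right and rows downward; lengths in m; the calibration is good to about 2 mm. A picture is of the moment at which its call begins. There is no depth.
- workorder.hand_in(): hands the job in; it is judged then, once.
Trained networks look in the newest picture that a camera, given by its name, has taken for a name from the list of things; names that differ only in an ending like _2 or _b are one class to them, and where a whole thing is asked for, a point or a joint stands for the part that bears it (a point fixed in the world has none). Each returns a list of dicts, best first, with "conf" (0 to 1); they miss things now and then, are a little off and sometimes report something else, mostly with a low value. They report only what shows in the picture. A call takes as long as a camera call. They do not tell look-alikes from the thing itself.
- nets.find_in(camera, thing): "location" ([column, row] in pixels, amid what is visible of it).
The state is a dict: "time_s": time; "joint_positions": joint angles; "qvel": joint speeds; "tau": joint torques, N m; "position": TCP position; "tcp_rot": TCP orientation; "force": force on the tool from outside, world axes, zero at the start; "moment": the same for the moment, N m; "opening": opening from 0.0 (shut) to 1.0 (fully open); "grasp_force": force on a finger pad.
Only numpy, scipy, OpenCV 4.12 (cv2) and the standard library are available. Lean on these libraries where they do the work, as an engineer would, in place of code of your own. Each camera call takes 0.05 s, during which the arm holds its last target. There are 200 camera calls.

## Task

A used battery lies in the trough on top of the green battery caddy, in front of the spring-closed black flap. With one finger press the yellow bar down to swing the flap open and keep it open, and with the other finger push the battery along the trough until it drops into the caddy; then let go so that the flap closes behind it. Nothing is to be gripped or lifted; leave the remote control, the other battery and the two shakers where they are.

Things in the scene. Friction and masses are not known exactly. Their poses are not given: they have to be found in the camera images.
- caddy: Green box fixed to the worktop. Origin on its underside; z up, x along the trough from its front end towards the flap, y to the left. It spans x -130 to 100, y -65 to 80 mm. Its deck (y -65 to 12) is 85 mm high; the part left of the deck (y 12 to 80) is 55 mm high.
- trough (a point): Point on the deck in the trough, a straight lane along caddy x at y -35, x -122 to -4 mm, between two white rails 4 mm high and 23 mm apart. This point is at caddy x -100, z 85 mm.
- sill (a point): Middle of the front edge of the hole, where the trough ends: caddy x 0, y -35, z 85 mm. The hole spans x 0 to 95, y -60 to -10 mm, is 81 mm deep and lies under the black flap.
- flap (a joint): Black flap and yellow bar, one rigid rocker on a steel rod along caddy x between them. 0 = shut, most 0.8 rad. Pressing the bar down swings the flap's right side up; a spring shuts it. The bar takes 2 N to start, 5 N at 0.6 rad. Shut, its lip bars the trough, and pushing the battery on it opens nothing; from 0.45 rad the battery passes under.
- flap_hinge (a point): Middle of the rocker's hinge rod, at caddy x 0, y 5, z 95 mm. The flap covers caddy x 15 to 96, y -61 to 7; shut, its top is 25 mm above the deck; at 0.57 rad its free edge is about 60 mm above the deck.
- press_bar (a point): Point on top of the yellow bar, round, 16 mm thick, parallel to the trough and 80 mm left of it (caddy y 45), caddy x -126 to 96 mm; this point is at x -60. Its top is 29 mm above the deck when shut, 5 mm at 0.57 rad (a finger there clears the rails). It goes down nearly straight, and a finger can slide along it while holding it down.
- used_battery_mid (a point): Centre of the used battery, black with a yellow end, a cylinder 50 mm long and 15 to 17 mm thick, lying along the trough on the deck, its centre 40 to 58 mm before the sill.
- spare_battery_mid (a point): Centre of a second, like battery lying on the worktop at the right; to be left alone.
- remote: Black remote control, 192 x 48 x 19 mm, origin at the centre of its underside; at the right of the worktop, to be left alone.
- salt_shaker: White shaker, 41 x 41 x 85 mm, origin at the centre of its underside; at the left, to be left alone.
- pepper_shaker: Black shaker, 41 x 41 x 85 mm, origin at the centre of its underside; at the left, to be left alone.
- used_battery: The same used battery, origin on its underside as it first lies, y along its length.
Things that resemble listed ones, but are neither listed nor needed, are in the scene too. Leave any pink look-alike of the used_battery alone.

How it is judged (in metres and radians):
On the way, in this order (a step that is already met when the one before it is completed fails the run):
1. a finger holds the flap open while the battery still lies in the trough (value of joint flap above 0.42 rad and contact force between the fingers and flap above 0.3 N and x of used_battery_mid in the frame of caddy below -0.005 m and z of used_battery_mid in the frame of caddy above 0.085 m), for 0.2 s.
2. the battery drops through the hole while a finger still holds the flap open (value of joint flap above 0.35 rad and contact force between the fingers and flap above 0.3 N and x of used_battery_mid in the frame of caddy above 0 m and z of used_battery_mid in the frame of caddy below 0.075 m), for 0.02 s.
At the end, for the whole second after the job is handed in: The battery rests inside the caddy, its centre at least 25 mm below the deck, and the flap has closed (within 0.06 rad) (x of used_battery_mid in the frame of caddy between 0 and 0.097 m and y of used_battery_mid in the frame of caddy between -0.062 and -0.008 m and z of used_battery_mid in the frame of caddy between 0 and 0.06 m and value of joint flap below 0.06 rad and linear speed of used_battery below 0.05 m/s); the robot touches nothing.
It fails at once if the used battery is lifted more than 25 mm off the deck (z of used_battery_mid in the frame of caddy above 0.118 m).
It fails at once if the spare battery is moved more than 20 mm (distance of spare_battery_mid from where it was at the start of the episode above 0.02 m).
It fails at once if the remote control is moved more than 20 mm (distance of remote from where it was at the start of the episode above 0.02 m).
It fails at once if the salt shaker is moved more than 20 mm (distance of salt_shaker from where it was at the start of the episode above 0.02 m).
It fails at once if the pepper shaker is moved more than 20 mm (distance of pepper_shaker from where it was at the start of the episode above 0.02 m).
It also fails if it takes over 48 s, if anything falls off the work surface, if the arm or the gripper's body presses on something with over 40 N, if the wrist force passes 120 N, or if a joint passes its speed limit or range.

## Working session

There is one attempt and no reset: what is moved stays moved. The work goes in short steps, Python scripts to look and compute and a tool call to move; the robot and the scene stay as the last step left them, time stands still between calls to the robot, and variables do not carry over. Pictures are saved under pics/ and viewed, at most 10 in all, crops included, and the job is handed in when it is done.

Besides the shell and the picture viewer there is one more tool, called after ">>>" as name(argument=value, ...), one argument or row to a line, values as JSON. move_arm: Moves the arm, as the interface text tells. Its arguments: {"type":"object","properties":{"increments":{"type":"array"}},"required":["increments"]}

```bash
mkdir -p pics
python3 - <<'E'
from rig import bot, viewer, nets
import cv2
for c in ("side","top"):
    d=viewer.capture(c); cv2.imwrite(f"pics/{c}0.png",d["image"])
    print(c,d["K"],d["eye"],d["orientation"],[k for k in d])
    for t in ["caddy","trough","sill","flap","flap_hinge","press_bar","used_battery_mid","salt_shaker","pepper_shaker","remote"]:
        print(t,[(r["location"],round(r["conf"],2)) for r in nets.find_in(c,t)])
print(bot.read_state())
E
```

```text
side [[427.25496917   0.         278.71295788]
 [  0.         427.25496917 210.8912404 ]
 [  0.           0.           1.        ]] [ 0.28884934 -0.83712912  0.55329228] [[ 0.94868862  0.17110036 -0.26592211]
 [-0.31523203  0.44559002 -0.83790113]
 [-0.02487295  0.87873443  0.47666249]] ['image', 'K', 'eye', 'orientation']
caddy [([294.5, 218.4], 0.89)]
trough [([295.0, 219.5], 0.71), ([279.0, 210.2], 0.63)]
sill [([295.8, 218.0], 0.59), ([391.3, 307.4], 0.49)]
flap [([311.7, 195.3], 0.6)]
flap_hinge [([293.8, 220.4], 0.93), ([282.1, 175.9], 0.64)]
press_bar [([312.3, 195.9], 0.59)]
used_battery_mid [([291.4, 265.8], 0.66), ([280.1, 209.9], 0.47)]
salt_shaker [([256.8, 172.7], 0.95)]
pepper_shaker [([282.9, 174.0], 0.75), ([293.2, 220.2], 0.42)]
remote [([306.5, 334.4], 0.89), ([278.7, 212.5], 0.34)]
top [[404.11586654   0.         281.0877294 ]
 [  0.         404.11586654 221.79309181]
 [  0.           0.           1.        ]] [0.4878852  0.00468969 1.11305282] [[-0.00888941  0.99847868 -0.05441792]
 [-0.99995008 -0.00862787  0.00503925]
 [ 0.00456208  0.05446     0.99850553]] ['im
[... 589 characters left out ...]
7.63555462e-04,
        6.76899750e+01, -1.02269763e+01]), 'qvel': array([ 0.06483956, -0.0456357 , -0.05125395,  0.04635417,  0.08793641,
        0.04808286]), 'tau': array([ 1.55118163e-03, -4.40013134e+01, -1.76993018e+01,  6.35407632e-02,
        5.04804205e-02, -2.49767481e-06]), 'position': array([0.2088833 , 0.58903323, 0.23358152]), 'tcp_rot': array([[-9.42476039e-01,  3.34273712e-01,  2.67930386e-05],
       [ 3.34273713e-01,  9.42476039e-01,  2.20256993e-05],
       [-1.78891847e-05,  2.97149023e-05, -9.99999999e-01]]), 'force': array([ 0.04188309, -0.46951475, -0.3217714 ]), 'moment': array([-0.01263648, -0.01505235,  0.00455582]), 'grasp_force': 0.0, 'opening': 0.998555775739858}
```

View pics/side0.png

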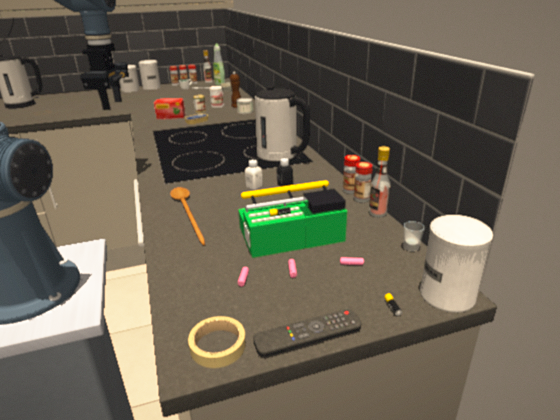

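View pics/top0.png

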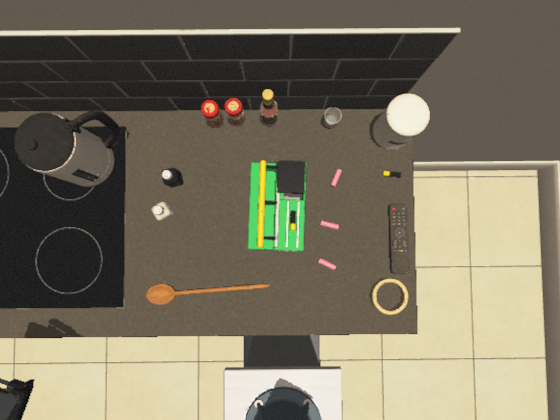

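The top view shows the caddy at cols 248–306, rows 161–251. The bar is near col 263, and the used battery lies in the trough at about (293,219), with the flap at the top. The side view agrees, and the pink look-alikes are on the worktop away from the caddy. Next I fit the caddy pose from colour blobs in both views.

```bash
cat > h.py <<'E'
from rig import bot, viewer, nets
import cv2, numpy as np
from scipy.optimize import least_squares
def proj(d,P):
    p=(np.atleast_2d(P)-d["eye"])@d["orientation"]
    p=np.c_[p[:,0],-p[:,1],-p[:,2]]@np.array(d["K"]).T
    return p[:,:2]/p[:,2:]
def ray(d,uv,z):
    K=np.array(d["K"]); v=np.linalg.solve(K,[uv[0],uv[1],1]); r=np.array(d["orientation"])@[v[0],-v[1],-v[2]]
    return d["eye"]+r*(z-d["eye"][2])/r[2]
def c2w(q,P):
    c,s=np.cos(q[2]),np.sin(q[2]); P=np.atleast_2d(P)
    return np.c_[q[0]+c*P[:,0]-s*P[:,1],q[1]+s*P[:,0]+c*P[:,1],P[:,2]]
def blob(im,lo,hi,box):
    m=cv2.inRange(cv2.cvtColor(im,cv2.COLOR_BGR2HSV),lo,hi)
    k=np.zeros_like(m); k[box[1]:box[3],box[0]:box[2]]=1; m*=k
    n,l,s,c=cv2.connectedComponentsWithStats(m); i=1+s[1:,4].argmax()
    return (l==i).astype(np.uint8)
def ends(m):
    v,u=np.nonzero(m); p=np.c_[u,v].astype(float); c=p.mean(0); d=np.linalg.svd(p-c,full_matrices=False)[2][0]
    t=(p-c)@d; return c+d*(t.min()-.3),c+d*(t.max()+.3)
E
python3 - <<'E'
from h import *
T=viewer.capture("top");S=viewer.capture("side")
Y=((20,120,90),(34,255,255))
bt=ends(blob(T["image"],*Y,(240,150,275,260))); bs=ends(blob(S["image"],*Y,(235,175,340,200)))
bt=sorted(bt,key=lambda p:p[1]); bs=sorted(bs,key=lambda p:-p[0])   # far end first
print(bt,bs)
E3=np.array([[96,45,106],[-126,45,106]])/1000
f=lambda q:np.r_[(proj(T,c2w(q,E3))-bt).ravel(),(proj(S,c2w(q,E3))-bs).ravel()]
r=least_squares(f,[.55,0,0]);q=r.x;print(q,np.degrees(q[2]),r.fun.round(2))
print("top only",least_squares(lambda q:f(q)[:4],q).x)
np.save("q.npy",q)
C=np.array([[x,y,z] for x,y,z in [(-130,-65,85),(100,-65,85),(-130,80,55),(100,80,55),(-130,-65,0),(100,-65,0),(-122,-23.5,89),(-122,-46.5,89),(-4,-23.5,89),(-4,-46.5,89),(15,-61,110),(96,-61,110)]])/1000
ims=[]
for d,b in((T,(235,145,320,265)),(S,(220,165,360,260))):
    a=d["image"][b[1]:b[3],b[0]:b[2]];a=cv2.resize(a,None,fx=4 if d is T else 3,fy=4 if d is T else 3,interpolation=cv2.INTER_CUBIC);k=4 if d is T else 3
    for u,v in proj(d,c2w(q,C)): cv2.circle(a,(int((u+.5-b[0])*k),int((v+.5-b[1])*k)),2,(255,0,255),-1)
    ims.append(cv2.copyMakeBorder(a,0,480-a.shape[0],0,0,cv2.BORDER_CONSTANT))
cv2.imwrite("pics/fit.png",np.hstack(ims))
# battery yellow end in top
m=blob(T["image"],*Y,(286,205,300,240));v,u=np.nonzero(m);e=ray(T,(u.mean(),v.mean()),.1)
print("yellow end",u.mean(),v.mean(),v.min(),v.max(),e-[q[0],q[1],0])
E
```

```text
[array([262.83773189, 159.65654637]), array([259.57447949, 247.35879132])] [array([328.5274249 , 182.53803375]), array([240.46042445, 195.37863125])]
[ 0.60243231  0.00347313 -0.04381408] -2.5103617742758257 [-0.04 -0.22 -0.11  0.42 -0.03  0.14  0.26  0.09]
top only [ 0.60271822  0.00329367 -0.04323188]
yellow end 292.4390243902439 226.0731707317073 223 229 [-0.07033875 -0.03228537  0.1       ]
```

View pics/fit.png

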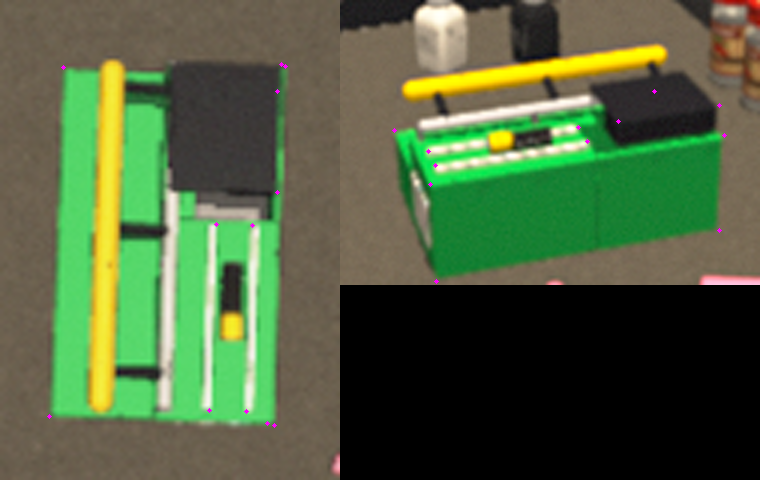

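The model fits both views: caddy origin (0.602, 0.0035), yaw -2.5°, and the battery's rear end at about caddy x -76. I move over the caddy in two halves.

>>> move_arm(
  increments=[
    [-0.7825,-0.7413,0,0,0,-0.0946,0.75],
    [-0.7825,-0.7413,0,0,0,-0.0946,0.75],
    [-0.7825,-0.7413,0,0,0,-0.0946,0.75],
    [-0.7825,-0.7413,0,0,0,-0.0946,0.75],
    [-0.7825,-0.7413,0,0,0,-0.0946,0.75],
    [-0.7825,-0.7413,0,0,0,-0.0946,0.75],
    [-0.7825,-0.7413,0,0,0,-0.0946,0.75],
    [-0.7825,-0.7413,0,0,0,-0.0946,0.75],
    [-0.7825,-0.7413,0,0,0,-0.0946,0.75],
    [-0.7825,-0.7413,0,0,0,-0.0946,0.75],
  ],
)

```text
time_s: 2.03
position: [0.3568, 0.2998, 0.2338]
tcp_rot: [[-0.999, 0.048, 0.0], [0.048, 0.999, 0.001], [-0.0, 0.001, -1.0]]
force: [-1.2, 1.0, -0.2]
opening: 0.75
grasp_force: 0.0
```

>>> move_arm(
  increments=[
    [-0.531,-0.938,0,0,0,0,0.75],
    [-0.531,-0.938,0,0,0,0,0.75],
    [-0.531,-0.938,0,0,0,0,0.75],
    [-0.531,-0.938,0,0,0,0,0.75],
    [-0.531,-0.938,0,0,0,0,0.75],
    [-0.531,-0.938,0,0,0,0,0.75],
    [-0.531,-0.938,0,0,0,0,0.75],
    [-0.531,-0.938,0.247,0,0,0,0.75],
    [-0.531,-0.938,0.247,0,0,0,0.75],
    [-0.531,-0.938,0.247,0,0,0,0.75],
  ],
)

```text
time_s: 2.87
position: [0.5009, 0.0123, 0.1533]
tcp_rot: [[-0.999, 0.045, -0.011], [0.045, 0.999, 0.002], [0.011, 0.001, -1.0]]
force: [-2.2, 0.1, -0.3]
opening: 0.751
grasp_force: 0.0
```

Run:
```python
from h import *
S=viewer.capture("side");s=bot.read_state();q=np.load("q.npy")
print(s["position"],s["tcp_rot"].round(4),s["qvel"].round(1),s["opening"])
c,si=np.cos(q[2]),np.sin(q[2]);d=s["position"][:2]-q[:2];print("tcp caddy",c*d[0]+si*d[1],-si*d[0]+c*d[1])
cv2.imwrite("pics/s2.png",cv2.resize(S["image"][90:270,190:370],None,fx=3,fy=3,interpolation=cv2.INTER_CUBIC))
```

```text
[0.50089602 0.01354872 0.15599519] [[-0.999   0.0446 -0.0087]
 [ 0.0446  0.999   0.0022]
 [ 0.0088  0.0018 -1.    ]] [ 2.  -5.3 -1.2  0.6  1.9  0.2] 0.747023906357671
tcp caddy -0.10188015235237263 0.005618628761438368
```

View pics/s2.png

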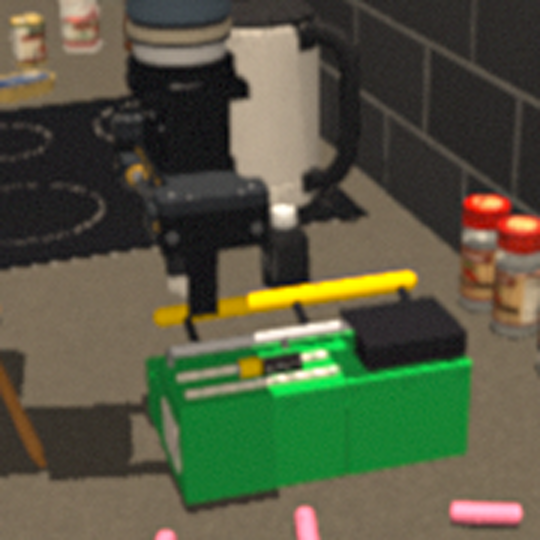

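The finger hangs above the trough behind the battery's yellow end (crop ~(202,312)), and the other finger is over the bar. Descending gently.

>>> move_arm(
  increments=[
    [0,0,0.03,0,0,0,0.75],
    [0,0,0.06,0,0,0,0.75],
    [0,0,0.085,0,0,0,0.75],
    [0,0,0.11,0,0,0,0.75],
    [0,0,0.13,0,0,0,0.75],
    [0,0,0.15,0,0,0,0.75],
    [0,0,0.165,0,0,0,0.75],
    [0,0,0.18,0,0,0,0.75],
    [0,0,0.188,0,0,0,0.75],
    [0,0,0.188,0,0,0,0.75],
  ],
)

```text
time_s: 3.75
position: [0.5029, 0.0126, 0.1028]
tcp_rot: [[-0.999, 0.044, 0.0], [0.044, 0.999, -0.0], [-0.0, -0.0, -1.0]]
force: [0.4, -0.2, 4.1]
opening: 0.754
grasp_force: 1.8
```

>>> move_arm(
  increments=[
    [0,0,0,0,0,0,0.75],
    [0,0,0,0,0,0,0.75],
    [0,0,0,0,0,0,0.75],
  ],
)

```text
time_s: 4.0
position: [0.503, 0.0127, 0.1033]
tcp_rot: [[-0.999, 0.044, 0.001], [0.044, 0.999, -0.0], [-0.001, -0.0, -1.0]]
force: [0.5, -0.8, 3.7]
opening: 0.749
grasp_force: 1.8
```

Run:
```python
from h import *
S=viewer.capture("side");s=bot.read_state();q=np.load("q.npy")
print(s["position"],s["force"],s["tcp_rot"].round(3),s["opening"])
c,si=np.cos(q[2]),np.sin(q[2]);d=s["position"][:2]-q[:2];print("tcp caddy",c*d[0]+si*d[1],-si*d[0]+c*d[1])
cv2.imwrite("pics/s3.png",cv2.resize(S["image"][120:270,220:370],None,fx=4,fy=4,interpolation=cv2.INTER_CUBIC))
```

```text
[0.50294218 0.01272975 0.10331381] [0.74233948 0.15637203 2.97403211] [[-0.999  0.044  0.001]
 [ 0.044  0.999 -0.   ]
 [-0.001 -0.    -1.   ]] 0.7498240760166454
tcp caddy -0.09980009097612243 0.004890059948521508
```

View pics/s3.png

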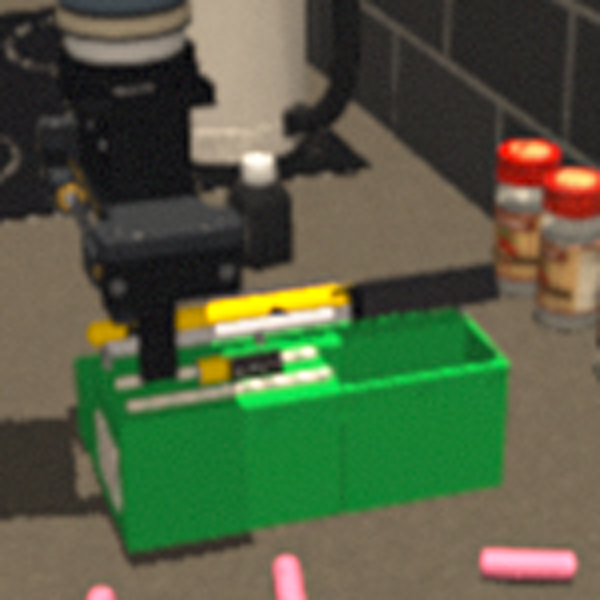

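The flap is open (force about 3–4 N), and the finger is in the trough behind the battery at crop (157,360). Lowering slightly and pushing along.

>>> move_arm(
  increments=[
    [-0.01,0,0.005,0,0,0,0.75],
    [-0.025,0,0.005,0,0,0,0.75],
    [-0.04,0,0.005,0,0,0,0.75],
    [-0.055,0,0.005,0,0,0,0.75],
    [-0.07,0,0.005,0,0,0,0.75],
    [-0.085,0,0.005,0,0,0,0.75],
    [-0.1,0,0.005,0,0,0,0.75],
    [-0.115,0,0.005,0,0,0,0.75],
    [-0.13,0,0.005,0,0,0,0.75],
    [-0.14,0,0.005,0,0,0,0.75],
  ],
)

```text
time_s: 4.88
position: [0.5454, 0.011, 0.1016]
tcp_rot: [[-0.999, 0.044, 0.001], [0.044, 0.999, -0.0], [-0.001, -0.0, -1.0]]
force: [-4.4, -0.6, 3.8]
opening: 0.751
grasp_force: 2.2
```

Run:
```python
from h import *
S=viewer.capture("side");s=bot.read_state();q=np.load("q.npy")
print(s["position"],s["force"],s["opening"])
c,si=np.cos(q[2]),np.sin(q[2]);d=s["position"][:2]-q[:2];print("tcp caddy",c*d[0]+si*d[1],-si*d[0]+c*d[1])
cv2.imwrite("pics/s4.png",cv2.resize(S["image"][120:270,220:370],None,fx=4,fy=4,interpolation=cv2.INTER_CUBIC))
```

```text
[0.54611572 0.0109126  0.10167593] [-1.8902854  -0.37628705  4.28998477] 0.7473858283336697
tcp caddy -0.05658839039358639 0.004965659192942062
```

View pics/s4.png

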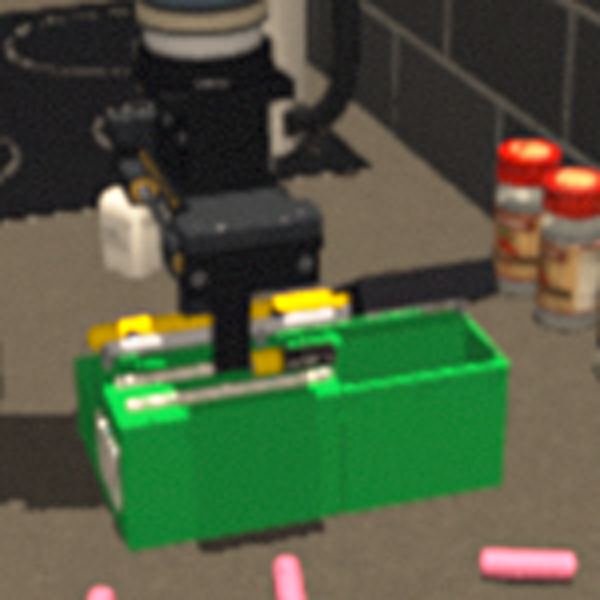

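The battery stands against the finger with its front end at the sill (crop (335,350)), and the flap is open. Pushing on.

>>> move_arm(
  increments=[
    [-0.015,0,0,0,0,0,0.75],
    [-0.035,0,0,0,0,0,0.75],
    [-0.055,0,0,0,0,0,0.75],
    [-0.075,0,0,0,0,0,0.75],
    [-0.095,0,0,0,0,0,0.75],
    [-0.115,0,0,0,0,0,0.75],
    [-0.135,0,0,0,0,0,0.75],
    [-0.155,0,0,0,0,0,0.75],
    [-0.175,0,0,0,0,0,0.75],
    [-0.185,0,0,0,0,0,0.75],
  ],
)

```text
time_s: 5.77
position: [0.6014, 0.0085, 0.1016]
tcp_rot: [[-0.999, 0.044, 0.001], [0.044, 0.999, -0.0], [-0.001, -0.0, -1.0]]
force: [-2.7, -1.2, 2.9]
opening: 0.749
grasp_force: 2.1
```

Run:
```python
from h import *
S=viewer.capture("side");T=viewer.capture("top");s=bot.read_state();q=np.load("q.npy")
print(s["position"],s["force"],s["opening"])
c,si=np.cos(q[2]),np.sin(q[2]);d=s["position"][:2]-q[:2];print("tcp caddy",c*d[0]+si*d[1],-si*d[0]+c*d[1])
cv2.imwrite("pics/s5.png",np.hstack([cv2.resize(S["image"][135:260,230:360],(390,375),interpolation=cv2.INTER_CUBIC),cv2.resize(T["image"][145:265,220:345],(390,375),interpolation=cv2.INTER_CUBIC)]))
```

```text
[0.60170285 0.00847714 0.10175479] [-0.39444617 -0.63656389  4.39259716] 0.7467874211271552
tcp caddy -0.0009479381793235657 0.004967262611966646
```

View pics/s5.png

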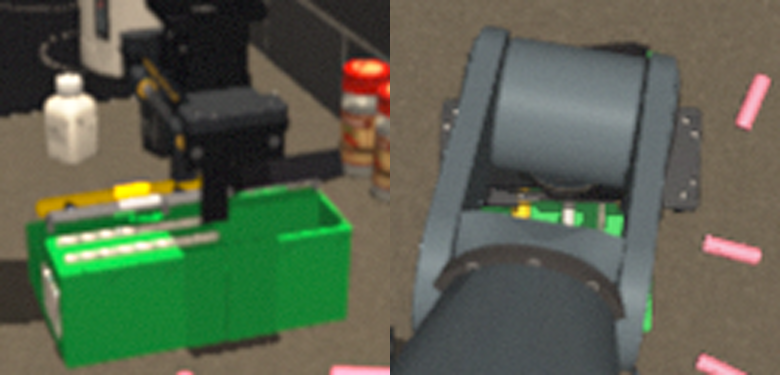

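The battery has gone from the trough into the hole. I back off with the flap still held, then check and release.

>>> move_arm(
  increments=[
    [0.03,0,0,0,0,0,0.75],
    [0.07,0,0,0,0,0,0.75],
    [0.11,0,0,0,0,0,0.75],
    [0.15,0,0,0,0,0,0.75],
    [0.19,0,0,0,0,0,0.75],
    [0.23,0,0,0,0,0,0.75],
    [0.27,0,0,0,0,0,0.75],
    [0.3,0,0,0,0,0,0.75],
    [0.3,0,0,0,0,0,0.75],
  ],
)

```text
time_s: 6.62
position: [0.5092, 0.0125, 0.1021]
tcp_rot: [[-0.999, 0.044, 0.001], [0.044, 0.999, -0.0], [-0.001, -0.0, -1.0]]
force: [-0.2, -1.4, 3.6]
opening: 0.748
grasp_force: 2.2
```

Run:
```python
from h import *
S=viewer.capture("side");T=viewer.capture("top");s=bot.read_state()
print(s["position"],s["force"])
cv2.imwrite("pics/s6.png",np.hstack([cv2.resize(S["image"][135:260,230:360],(390,375),interpolation=cv2.INTER_CUBIC),cv2.resize(T["image"][145:265,220:345],(390,375),interpolation=cv2.INTER_CUBIC)]))
```

```text
[0.50933616 0.01252358 0.10167749] [-1.87907878 -1.19624308  5.12812396]
```

View pics/s6.png

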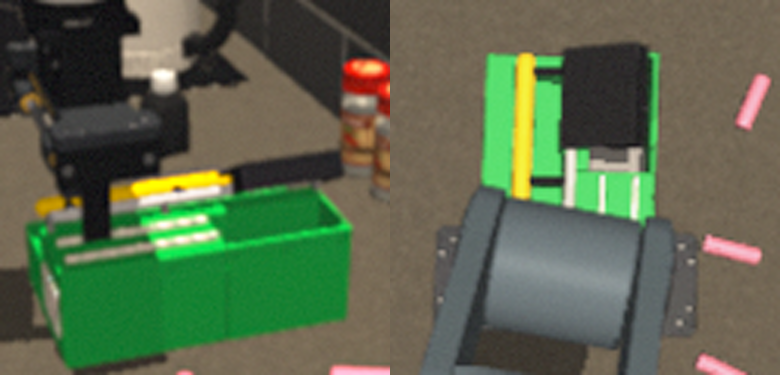

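The trough is empty and nothing stands in the hole's mouth, so the battery is inside. I lift slowly and let the flap close.

>>> move_arm(
  increments=[
    [0,0,-0.02,0,0,0,0.75],
    [0,0,-0.04,0,0,0,0.75],
    [0,0,-0.06,0,0,0,0.75],
    [0,0,-0.08,0,0,0,0.75],
    [0,0,-0.11,0,0,0,0.75],
    [0,0,-0.15,0,0,0,0.75],
    [0,0,-0.2,0,0,0,0.75],
    [0,0,-0.26,0,0,0,0.75],
    [0,0,-0.3,0,0,0,0.75],
    [0,0,-0.3,0,0,0,0.75],
  ],
)

```text
time_s: 7.55
position: [0.5118, 0.0127, 0.1943]
tcp_rot: [[-0.999, 0.043, 0.006], [0.043, 0.999, -0.001], [-0.006, -0.0, -1.0]]
force: [0.1, 0.2, -0.1]
opening: 0.75
grasp_force: 0.0
```

>>> move_arm(
  increments=[
    [0,0,0,0,0,0,0.75],
    [0,0,0,0,0,0,0.75],
    [0,0,0,0,0,0,0.75],
    [0,0,0,0,0,0,0.75],
  ],
)

```text
time_s: 7.88
position: [0.5095, 0.0128, 0.1907]
tcp_rot: [[-0.999, 0.044, -0.002], [0.044, 0.999, 0.001], [0.002, 0.0, -1.0]]
force: [0.3, -0.6, -0.6]
opening: 0.754
grasp_force: 0.0
```

Run:
```python
from h import *
S=viewer.capture("side");s=bot.read_state()
print(s["position"],s["force"])
cv2.imwrite("pics/s7.png",cv2.resize(S["image"][120:270,220:370],None,fx=3,fy=3,interpolation=cv2.INTER_CUBIC))
```

```text
[0.50959522 0.01269159 0.1907321 ] [-0.18428229  0.02599065  0.49373015]
```

View pics/s7.png

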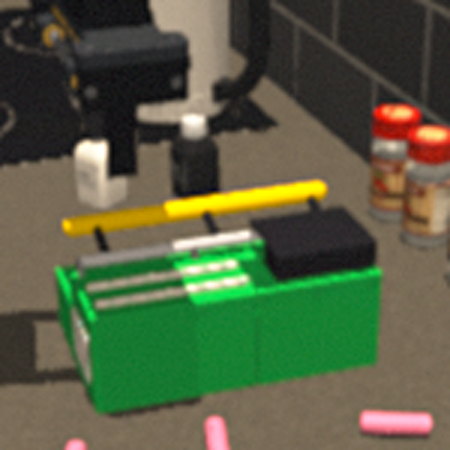

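The flap is shut at crop (315,240), the trough is empty and the fingers are clear of the caddy.

```bash
python3 -c "
from rig import workorder
print(workorder.hand_in())"
```

```text
the job is handed in; nothing more can be done
None
```

The battery was pushed into the caddy with the flap held open, the flap closed behind it, and the job is handed in; the hand-in returned no verdict, and the battery's rest position inside was inferred from the empty trough and hole mouth, not seen.

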